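# Set the tube heater's thermostat and hold its lid half open

## Robot

A 6-joint arm with a two-finger parallel gripper is mounted at the origin on the work surface. World frame = base frame: x ahead of the robot, y to its left, z up, the work surface at z = 0. Lengths are in m, angles in rad, forces in N, time in s.
With the tool pointing down it reaches from about 0.375 to 0.975 m from the base axis. Payload 3.8 kg.
Tool frame: the origin (TCP) lies between the finger pads; the fingertips stand 14 mm ahead of it and the grasp point (between the pads) lies 5 mm behind it; z points along the fingers, y is the line along which they close (so a half turn about z gives the same grasp; the last joint's range is limited). The gripper opens to 85 mm and grips with 20 to 120 N. Pads are 22 mm wide; open, the fingers measure 114 mm over their backs; the gripper's body (76 mm by 85 mm) begins 54 mm behind the grasp point. The pads swing forward as they close: fully open they stand 13 mm farther back than shut.
Start: joints at [1.215, 0.264, 1.604, -0, 1.274, -0.037], TCP at [0.212, 0.641, 0.245] pointing down, gripper open.
Joint ranges: [-2.63, 2.63], [-0.94, 2.18], [0.31, 2.57], [-1.31, 4.45], [0, 2.66], [-2.55, 2.55]. Speed limits (rad/s): [2.57, 2.57, 3.14, 3.14, 3.14, 3.14].

## Interface

Orientations are given as a unit quaternion [x, y, z, w].
In Python, from cell import arm, imaging, job gives the robot as it stands.
- The arm moves only by the tool servo_tool, never from a script. Its argument "motion" is a list of rows, each a list of 6 numbers: the shift along the tool's x, y, z in mm, then the turn, a rotation vector about the tool's x, y, z in rad. A call has 1 to 8 rows; each row is the pose to reach, as a shift and turn from the pose commanded when the call began, along the tool's axes at that moment; what a row does not reach only later rows make up. A row lasts 1/12 s, in which the tool goes at most 41.7 mm and 7.16 degrees, less where a joint would pass 70% of its speed; a pose out of reach is approached as far as the arm can. A call with a gripper value outside its range is refused whole. "jaw" is the opening, from 0 (shut) to 1 (fully open), set as the call begins (left out, the last holds). The fingers move at their own pace and stop on an object; "newtons" is the grip in N (left out, the last holds). Time passes only in rows, so rows that repeat a pose let the fingers close. It gives the time, the measured TCP pose, the force, the opening and the grip force at its end, in the units of the state.
- arm.read_state(): the state, without advancing time (a new reading comes with each control period).
- imaging.get_image(name): name is "side" or "top"; returns (picture, depth): 384x512x3 uint8, red, green, blue; 384x512 float32, m along the optical axis (not along the pixel's ray), 0 where there is no reading.
- imaging.get_calibration(name): a dict with "fovy" (degrees; the focal length in pixels is half the picture's height over the tangent of half this angle, whatever the lens; pixels are square), "cx", "cy" (the principal point, pixels), "T" (4x4, takes a point from camera to world coordinates). Camera axes: x right, y down, z forward; pixel columns grow to the right and rows downward; lengths in m; the calibration is good to about 2 mm. A picture is of the moment at which its call begins. get_calibration takes no time and is no camera call.
- job.finish_job(): hands the job in; it is judged then, once.
The state is a dict: "time_s": time; "q": joint angles; "joint_velocities": joint speeds; "tau": joint torques, N m; "tcp_pos": TCP position; "orientation": TCP orientation; "wrist_force": force on the tool from outside, world axes, zero at the start; "ft_torque": the same for the moment, N m; "width": finger opening in m; "grip_force": force on a finger pad.
Only numpy, scipy, OpenCV 4.12 (cv2) and the standard library are available. Lean on these libraries where they do the work, as an engineer would, in place of code of your own. Each camera call takes 0.05 s, during which the arm holds its last target. There are 200 camera calls.

## Task

Get the tube heater ready for a colleague to load: with the lid still shut, turn the black thermostat dial until its white pointer is at the green mark on the dial's scale. Then lift the yellow-green lid, which has a black bar handle, to 45 degrees (the green tick on the arc beside the lid) and keep holding it there: it falls shut if let go, so the program finishes while the gripper's fingers still hold it up. Leave the dial at its mark and do not disturb the bottle, the sample cup or the hand-held meter.

Things in the scene. Friction and masses are not known exactly. Their poses are not given: they have to be found in the camera images.
- heater: white tube heater, yellow-green sides, fixed, 240 (x) x 340 (y) x 120 mm high. Origin: centre of underside; x to its back (hinge side), y to its left, z up. From the robot: lid on the left 210 mm of its top, panel with dial and flat display on the right. A thin steel arc (radius 100 mm about the hinge) stands by the lid's left edge, with ticks every 15 degrees, that at 45 longer and green
- dial (a joint): thermostat dial angle in rad, 0 to 3.1; grows as the dial turns clockwise seen from above; at 0 the pointer looks to the heater's -x (its front). Light friction (0.04 N m): stays where it is left. Starts 0.4 to 1.5 rad short (anticlockwise) of the green mark.
- dial_grip (a point): on the dial's vertical axis, 32 mm over the heater's top (152 over the bench), the height to grip. The black dial is a disc of 54 mm diameter with an upright bar grip on it, 50 mm along this point's x, 14 mm thick (y), 9 to 41 mm over the heater's top. Pinch the bar across its 14 mm from above. Turns with the dial; the white pointer is at the bar's -x end
- pointer (a point): point on the line of the dial's white pointer, 30 mm from the dial's axis (4 mm beyond the pointer's painted end); turns with the dial
- mark (a point): inner end of the green mark (16 x 6 x 4 mm, lying on the scale ring round the dial), 30 mm from the dial's axis: pointer and this point coincide in plan when the dial is set. Does not move during the job.
- lid (a joint): opening angle of the lid in rad: 0 shut, 0.785 at 45 degrees, stop at 1.5. The lid (215 x 210 x 12 mm, 0.2 to 0.5 kg with handle) is hinged along the heater's back; its front edge swings up and back. It falls shut freely from any angle below about 75 degrees.
- lid_hinge (a point): point on the hinge axis at the middle of the lid's back edge, 121 mm over the bench; moves with the lid's frame: y along the hinge axis (heater's y)
- handle (a point): black bar handle near the lid's front edge, fixed to the lid: round bar, 13 mm diameter, 110 mm along its y (parallel to the hinge), axis 35 mm off the lid's face, a post at each end. Origin: middle of the bar; shut, it is 190 mm in front of the hinge and 47 mm above it (168 over the bench). Axes turn with the lid. Pinch across x from above; the bar can turn between the fingers
- bottle: bystander: white reagent bottle with red cap, 60 mm diameter, 150 mm high, standing to the left of the heater; origin at centre of its foot
- cup: bystander: clear sample cup with yellow cap, 58 mm diameter, 60 mm high, standing to the right of the heater; origin at centre of its foot
- meter: bystander: white and blue hand-held meter, 125 x 62 x 24 mm, lying on the bench to the front right of the heater; origin at centre of its underside

How it is judged:
By the outcome, as a careful person would: the job done as asked, in the order asked, and still so for the second after the job is handed in, while the arm keeps its last pose, push and grip.
It also fails if it takes over 45 s, if anything falls off the work surface, if the arm or the gripper's body presses on something with over 40 N, if the wrist force passes 120 N, or if a joint passes its speed limit or range.

## Working session

There is one attempt and no reset: what is moved stays moved. The work goes in short steps, Python scripts to look and compute and a tool call to move; the robot and the scene stay as the last step left them, time stands still between calls to the robot, and variables do not carry over. Pictures are saved under pics/ and viewed, at most 10 in all, crops included, and the job is handed in when it is done.

Besides the shell and the picture viewer there is one more tool, called as name([rows], argument=value, ...), one row to a line, values as JSON. servo_tool: Moves the arm, as the interface text tells. Its arguments: {"type":"object","properties":{"motion":{"type":"array"},"jaw":{"type":"number"},"newtons":{"type":"number"}},"required":["motion"]}

```bash
ls; mkdir -p pics
python3 - <<'E'
from cell import arm, imaging, job
import cv2,numpy as np
for n in("top","side"):
    im,d=imaging.get_image(n); c=imaging.get_calibration(n)
    cv2.imwrite(f"pics/{n}0.png",im[:,:,::-1]); np.savez(f"pics/{n}0.npz",im=im,d=d); print(n,c)
s=arm.read_state(); print(s)
E
```

```text
pics
top {'fovy': 45.351330256098734, 'cx': 254.88489371832227, 'cy': 198.93403516809252, 'T': array([[ 0.02982984, -0.9895396 ,  0.14114378,  0.38967133],
       [-0.99948475, -0.03120291, -0.00752455,  0.03843571],
       [ 0.01184994, -0.1408466 , -0.98996051,  1.20464266],
       [ 0.        ,  0.        ,  0.        ,  1.        ]])}
side {'fovy': 43.450530278718276, 'cx': 250.45864252320627, 'cy': 188.75545602111367, 'T': array([[-0.99389117, -0.082626  ,  0.07316611,  0.46072942],
       [-0.10998417,  0.68653166, -0.71873344,  0.90984576],
       [ 0.00915522, -0.72238993, -0.69142531,  0.96537533],
       [ 0.        ,  0.        ,  0.        ,  1.        ]])}
{'time_s': 0.1, 'q': array([ 1.21514279e+00,  2.64671608e-01,  1.60524343e+00,  1.82903518e-06,
        1.27370791e+00, -3.68860987e-02]), 'joint_velocities': array([ 3.04131445e-04, -2.56604321e-03, -9.98502148e-04, -3.74522065e-05,
        5.75399831e-04,  9.73044283e-04]), 'tau': array([-3.49401271e-04, -5.16701353e+01, -3.68590665e+01, -1.35781047e-04,
        6.17129277e-03, -1.03046335e-05]), 'tcp_pos': array([0.21131316, 0.64040095, 0.24408745]), 'orientation': array([ 1.58709950e-01,  9.87324729e-01, -9.95482789e-04, -1.98822631e-04]), 'wrist_force': array([ 0.02877546,  0.54452014, -0.93755577]), 'ft_torque': array([-0.03884766,  0.02427031, -0.00591215]), 'grip_force': 0.0, 'width': 0.08546812210580972}
```

View pics/top0.png

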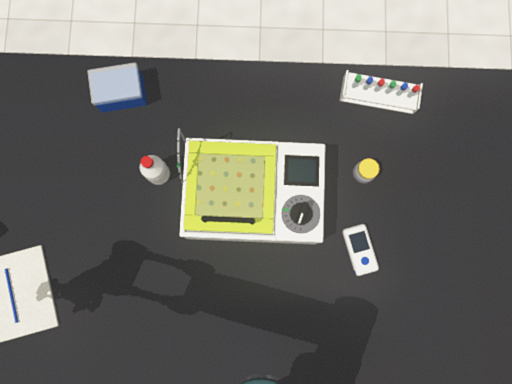

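View pics/side0.png

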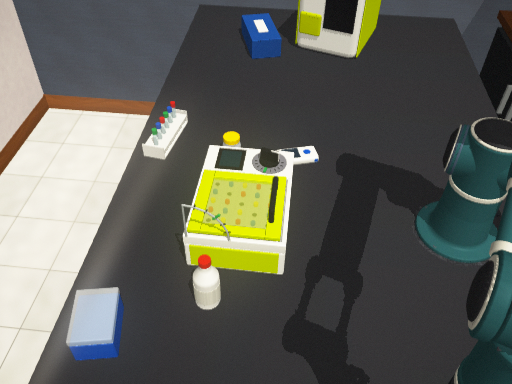

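Top view: heater spans about (180,139) to (326,243), dial at (300,213) with its white pointer toward (300,219), green mark near (286,210), and handle bar from (203,219) to (255,220). Side view agrees, with the bottle at the lid's left. Next I measure.

```bash
cat > h.py <<'E'
import numpy as np,cv2
from cell import arm,imaging,job
def f(c): return 192/np.tan(np.radians(c["fovy"])/2)
def ray(c,u,v):
    u=np.asarray(u,float);v=np.asarray(v,float)
    d=np.stack([(u-c["cx"])/f(c),(v-c["cy"])/f(c),np.ones_like(u)],-1)
    return d@c["T"][:3,:3].T, c["T"][:3,3]
def plane(c,u,v,z):
    d,o=ray(c,u,v); return o+d*((z-o[2])/d[...,2])[...,None]
def cloud(c,d):
    v,u=np.mgrid[:384,:512]; r,o=ray(c,u,v); return o+r*d[...,None]
def px(c,p):
    q=(np.asarray(p)-c["T"][:3,3])@c["T"][:3,:3]; return q[...,0]/q[...,2]*f(c)+c["cx"],q[...,1]/q[...,2]*f(c)+c["cy"]
E
python3 - <<'E'
from h import *
c=imaging.get_calibration("top"); a=np.load("pics/top0.npz"); im,d=a["im"],a["d"]
P=cloud(c,d); hsv=cv2.cvtColor(im,cv2.COLOR_RGB2HSV)
box=np.zeros((384,512),bool); box[130:250,172:335]=1
m=box&(P[...,2]>.112)&(P[...,2]<.14)
n,l,s,_=cv2.connectedComponentsWithStats(m.astype(np.uint8)); m=l==1+np.argmax(s[1:,4])
print("topz",np.median(P[m][:,2]),m.sum())
r=cv2.minAreaRect((P[m][:,:2]*1000).astype(np.float32)); print("rect",r)
hm=box&(P[...,2]>.155)&(P[...,2]<.185)&(np.arange(512)[None]<265)&(np.arange(512)[None]>195)&(np.arange(384)[:,None]>200)
q=P[hm]; print("handle",hm.sum(),np.median(q,0)); print(cv2.minAreaRect((q[:,:2]*1000).astype(np.float32)))
dk=hsv[...,2]<60
hk=dk.copy();hk[:210]=0;hk[230:]=0;hk[:,:196]=0;hk[:,265:]=0
v,u=np.nonzero(hk); rr=cv2.minAreaRect(np.c_[u,v].astype(np.float32)); print("handle dark px",rr,plane(c,rr[0][0],rr[0][1],.168))
D=P[190:238,278:324]; t=D[...,2]>.15; print("bar",t.sum(),np.median(D[t],0),cv2.minAreaRect((D[t][:,:2]*1000).astype(np.float32)))
g=(hsv[...,0]>45)&(hsv[...,0]<85)&(hsv[...,1]>120); g[:190]=0;g[238:]=0;g[:,:279]=0;g[:,324:]=0
v,u=np.nonzero(g); print("green",list(zip(u,v)),plane(c,u.mean(),v.mean(),.123))
z=cv2.resize(im[188:240,275:327],None,fx=10,fy=10,interpolation=cv2.INTER_CUBIC); cv2.imwrite("pics/dial.png",z[:,:,::-1])
E
```

```text
topz 0.12799341698377176 13199
rect ((569.9730834960938, 36.83747863769531), (341.9646911621094, 240.4508819580078), 89.28022003173828)
handle 306 [0.48997124 0.09115082 0.1721092 ]
((490.5065612792969, 90.94844055175781), (119.91204833984375, 13.031278610229492), 89.33389282226562)
handle dark px ((227.50543212890625, 219.37258911132812), (49.16826629638672, 3.252375364303589), 2.436648368835449) [0.48882526 0.09109005 0.168     ]
bar 146 [ 0.51167406 -0.07638316  0.15995317] ((456.515380859375, -32.8359375), (27.684675216674805, 193.45462036132812), 51.30803298950195)
green [(np.int64(284), np.int64(209)), (np.int64(285), np.int64(209)), (np.int64(287), np.int64(210))] [ 0.52125993 -0.04271801  0.123     ]
```

View pics/dial.png

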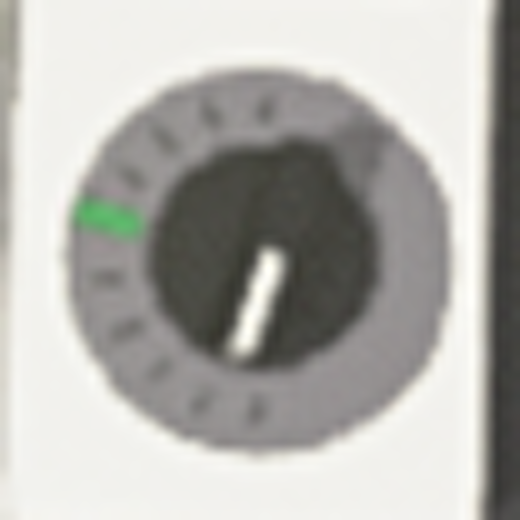

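The crop (10x, origin 275,188) shows the ring centred near (300.9,214), pointer from about (302,213.5) to (299,223), and green mark centre near (285.9,209.8).

Run:
```python
from h import *
c=imaging.get_calibration("top"); a=np.load("pics/top0.npz"); im,d=a["im"],a["d"]
X0,Y0,k=275,188,8
z=cv2.resize(im[Y0:Y0+52,X0:X0+52],None,fx=k,fy=k,interpolation=cv2.INTER_CUBIC); h=cv2.cvtColor(z,cv2.COLOR_RGB2HSV)
tp=lambda x,y:(X0+(x+.5)/k-.5,Y0+(y+.5)/k-.5)
m=(h[...,2]<190).astype(np.uint8); m[:,:int(k*5)]=0;m[:,int(k*47):]=0
m|=((h[...,1]>80)&(h[...,0]>45)&(h[...,0]<85)).astype(np.uint8)
cs,_=cv2.findContours(m,0,1); C=max(cs,key=cv2.contourArea); e=cv2.fitEllipse(cv2.convexHull(C)); 
ctr=plane(c,*tp(*e[0]),.121); print("ring ctr",ctr,"diam mm",np.array(e[1])/k/f(c)*1.08*1000)
g=((h[...,1]>80)&(h[...,0]>45)&(h[...,0]<85)); v,u=np.nonzero(g); G=plane(c,*tp(u,v),.123); gm=G.mean(0); print("green",gm,np.linalg.norm((gm-ctr)[:2]))
R=np.radians(-.7)
w=(h[...,2]>150); yy,xx=np.mgrid[:z.shape[0],:z.shape[1]]; w&=np.hypot(xx-e[0][0],yy-e[0][1])<13*k
v,u=np.nonzero(w); W=plane(c,*tp(u,v),.161)[:,:2]; vx,vy,x,y=cv2.fitLine(W.astype(np.float32),2,0,.01,.01).ravel()
if vx>0: vx,vy=-vx,-vy
t=(W-[x,y])@[vx,vy]; print("ptr ends rel ctr mm",[((np.array([x,y])+s*np.array([vx,vy])-ctr[:2])*1000).round(1) for s in(np.percentile(t,1),np.percentile(t,99))])
# clockwise from above, from -x: -x -> +y -> +x ; angle=atan2(y',-x')
an=lambda a,b:np.arctan2(b,-a)+R
print("ptr line",an(vx,vy),"via ctr",an(*(W.mean(0)-ctr[:2])),"mark",an(*(gm-ctr)[:2]))
# heater expectation
s=imaging.get_calibration("side"); b=np.load("pics/side0.npz")["im"]; hs=cv2.cvtColor(b,cv2.COLOR_RGB2HSV)
hk=(hs[...,2]<60);hk[:170]=0;hk[228:]=0;hk[:,:262]=0;hk[:,284:]=0
n,l,st,_=cv2.connectedComponentsWithStats(hk.astype(np.uint8)); i=1+np.argmax(st[1:,4]); v,u=np.nonzero(l==i); print("side handle px",st[i]); r=cv2.minAreaRect(np.c_[u,v].astype(np.float32)); print(plane(s,*r[0],.168))
print("side px of ctr",px(s,ctr),px(s,[.489,.091,.168]),px(s,gm))
```

```text
ring ctr [ 0.51234159 -0.07906862  0.121     ] diam mm [90.52690819 91.52107176]
green [ 0.52123188 -0.04274822  0.123     ] 0.037392627318992906
ptr ends rel ctr mm [array([10.8, 31.2]), array([-33.6,  -6.3])]
ptr line -0.712657651958632 via ctr 0.6517009604739563 mark 1.7986329654909472
side handle px [269 177   9  46 142]
[0.4899965  0.11095237 0.168     ]
side px of ctr (np.float64(268.9175331738901), np.float64(161.5826536324753)) (np.float64(273.5242771082742), np.float64(193.61504335029238)) (np.float64(264.4517872022319), np.float64(169.6326259325901))
```

```bash
cat > dial.py <<'E'
from h import *
CTR=np.array([.5123,-.0791]); R=np.radians(-.7)
an=lambda a,b:np.arctan2(b,-a)+R
def pointer(im,c,show=True):
    X0,Y0,k=275,188,8
    z=cv2.resize(im[Y0:Y0+52,X0:X0+52],None,fx=k,fy=k,interpolation=cv2.INTER_CUBIC); h=cv2.cvtColor(z,cv2.COLOR_RGB2HSV)
    yy,xx=np.mgrid[:z.shape[0],:z.shape[1]]; w=(h[...,2]>165)&(h[...,1]<50)&(np.hypot(xx-25.6*k,yy-25.6*k)<13*k)
    v,u=np.nonzero(w); W=plane(c,X0+(u+.5)/k-.5,Y0+(v+.5)/k-.5,.161)[:,:2]
    vx,vy,x,y=cv2.fitLine(W.astype(np.float32),2,0,.01,.01).ravel()
    if np.dot([vx,vy],W.mean(0)-CTR)<0: vx,vy=-vx,-vy
    t=(W-[x,y])@[vx,vy]
    print(w.sum(),"ends rel ctr mm",[((np.array([x,y])+s*np.array([vx,vy])-CTR)*1000).round(1) for s in(np.percentile(t,1),np.percentile(t,99))])
    off=(x-CTR[0])*vy-(y-CTR[1])*vx
    print("line",an(vx,vy),"via ctr",an(*(W.mean(0)-CTR)),"line misses ctr mm",off*1000)
if __name__=="__main__":
    import sys
    c=imaging.get_calibration("top")
    if len(sys.argv)>1: im=np.load(sys.argv[1])["im"]
    else: im,_=imaging.get_image("top")
    pointer(im,c)
E
python3 dial.py pics/top0.npz
```

```text
1520 ends rel ctr mm [array([-2.8,  1.2]), array([-25.5,   8.4])]
line 0.2959924423120742 via ctr 0.31258385709149217 line misses ctr mm 0.2458061753160502
```

Checks hold: the mark's centre is 37.4 mm from the axis (38 expected) and the pointer's painted tip is at 26.8 mm (26 expected). The dial is at 0.30 and the mark at 1.80, so I turn about +1.50 rad clockwise. The tool's x already lies along the bar, so I go above the dial.

servo_tool([
  [-511,-590,5,0,0,0],
  [-511,-590,5,0,0,0],
  [-511,-590,5,0,0,0],
  [-511,-590,5,0,0,0],
  [-511,-590,5,0,0,0],
  [-511,-590,5,0,0,0],
  [-511,-590,5,0,0,0],
  [-511,-590,5,0,0,0],
], jaw=1, newtons=40)

```text
time_s: 0.77
tcp_pos: [0.3398, 0.3313, 0.2427]
orientation: [0.158, 0.987, -0.0, -0.0]
wrist_force: [0.8, -0.4, -0.0]
width: 0.0852
grip_force: 0.0
```

servo_tool([
  [-292,-338,3,0,0,0],
  [-292,-338,3,0,0,0],
  [-292,-338,3,0,0,0],
  [-292,-338,3,0,0,0],
  [-292,-338,3,0,0,0],
  [-292,-338,3,0,0,0],
  [-292,-338,3,0,0,0],
  [-292,-338,3,0,0,0],
])

```text
time_s: 1.43
tcp_pos: [0.4677, 0.0234, 0.2407]
orientation: [0.159, 0.987, 0.0, 0.0]
wrist_force: [1.0, 0.8, -1.1]
width: 0.0856
grip_force: 0.0
```

servo_tool([
  [-40,-46,0,0,0,0],
  [-74,-86,0,0,0,0],
  [-74,-86,0,0,0,0],
  [-74,-86,0,0,0,0],
  [-74,-86,0,0,0,0],
])

```text
time_s: 1.85
tcp_pos: [0.5109, -0.0807, 0.2402]
orientation: [0.16, 0.987, 0.0, -0.001]
wrist_force: [-0.0, 1.3, -0.7]
width: 0.0854
grip_force: 0.0
```

Run:
```python
from h import *
s=arm.read_state(); print(s)
im,d=imaging.get_image("side"); cv2.imwrite("pics/s1.png",cv2.resize(im[60:260,150:420],None,fx=2.5,fy=2.5)[:,:,::-1])
```

```text
{'time_s': 1.85, 'q': array([-2.05075952e-01, -3.19347500e-02,  1.94175440e+00,  2.78599020e-04,
        1.23329951e+00, -1.45373867e+00]), 'joint_velocities': array([ 0.04217243, -0.02177057,  0.02412258,  0.01286295,  0.01152709,
        0.00597617]), 'tau': array([ -1.19192887, -34.06954765, -36.99142456,  -0.19042449,
        -0.15643755,  -0.07910617]), 'tcp_pos': array([ 0.51091148, -0.08074708,  0.24022007]), 'orientation': array([ 1.60416876e-01,  9.87049050e-01,  1.64857850e-04, -7.56731007e-04]), 'wrist_force': array([-0.02709409,  1.31141757, -0.7213372 ]), 'ft_torque': array([-0.0582614 ,  0.03606771, -0.04391632]), 'grip_force': 0.0, 'width': 0.08536646112031757}
```

View pics/s1.png

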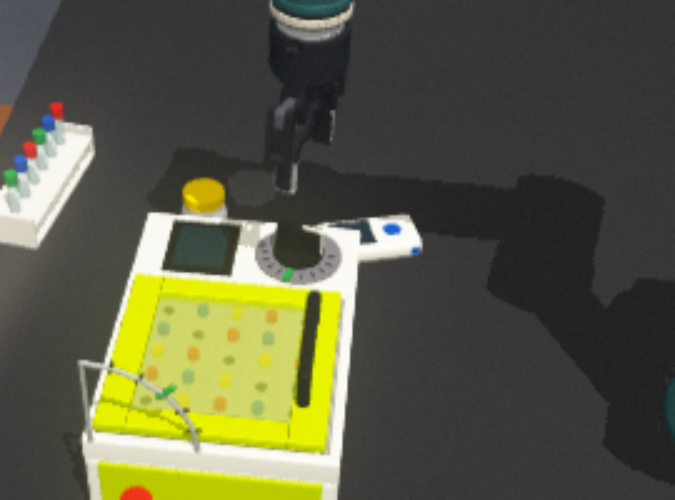

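The picture shows the open gripper above the dial bar, clear of the cup and the handle. I go down in two stages.

servo_tool([
  [-1,2,20,0,0,0],
  [-1,2,40,0,0,0],
  [-1,2,60,0,0,0],
  [-1,2,75,0,0,0],
  [-1,2,85,0,0,0],
  [-1,2,91,0,0,0],
  [-1,2,91,0,0,0],
  [-1,2,91,0,0,0],
])

```text
time_s: 2.57
tcp_pos: [0.5127, -0.0772, 0.1503]
orientation: [0.158, 0.987, 0.0, 0.0]
wrist_force: [0.9, 0.9, 0.1]
width: 0.0855
grip_force: 0.0
```

servo_tool([
  [0,0,0,0,0,0],
  [0,0,0,0,0,0],
  [0,0,0,0,0,0],
  [0,0,0,0,0,0],
  [0,0,0,0,0,0],
  [0,0,0,0,0,0],
  [0,0,0,0,0,0],
  [0,0,0,0,0,0],
], jaw=0, newtons=40)

```text
time_s: 3.23
tcp_pos: [0.5123, -0.0794, 0.1505]
orientation: [0.158, 0.987, -0.002, -0.0]
wrist_force: [-2.3, -5.3, 3.2]
width: 0.0132
grip_force: 43.4
```

servo_tool([
  [0,-1,0,0,0,0.1],
  [0,-1,0,0,0,0.2],
  [0,-1,0,0,0,0.3],
  [0,-1,0,0,0,0.4],
  [0,-1,0,0,0,0.5],
  [0,-1,0,0,0,0.6],
  [0,-1,0,0,0,0.7],
  [0,-1,0,0,0,0.8],
])

```text
time_s: 3.9
tcp_pos: [0.5122, -0.0796, 0.1505]
orientation: [0.533, 0.846, -0.001, 0.0]
wrist_force: [-1.5, -3.1, 2.4]
width: 0.0128
grip_force: 43.4
```

servo_tool([
  [0,0,0,0,0,0.1],
  [0,0,0,0,0,0.2],
  [0,0,0,0,0,0.3],
  [0,0,0,0,0,0.4],
  [0,0,0,0,0,0.5],
  [0,0,0,0,0,0.6],
  [0,0,0,0,0,0.7],
  [0,0,0,0,0,0.7],
])

```text
time_s: 4.57
tcp_pos: [0.5121, -0.0797, 0.1505]
orientation: [0.79, 0.613, -0.001, 0.001]
wrist_force: [-3.3, -4.3, 4.1]
width: 0.013
grip_force: 43.5
```

servo_tool([
  [0,0,0,0,0,0],
  [0,0,0,0,0,0],
])

```text
time_s: 4.73
tcp_pos: [0.5121, -0.0797, 0.1505]
orientation: [0.788, 0.616, -0.001, 0.001]
wrist_force: [-3.5, -3.9, 4.8]
width: 0.0129
grip_force: 43.6
```

Run:
```python
from h import *
s=arm.read_state(); print(s)
from scipy.spatial.transform import Rotation as Ro
M=Ro.from_quat(s["orientation"]).as_matrix(); a,b=M[:2,0]; print(M.round(3),"dial if aligned",np.arctan2(b,-a)-np.radians(.7))
```

```text
{'time_s': 4.7333, 'q': array([-0.20134677,  0.04883559,  2.03477014, -0.00207434,  1.05787238,
        0.04428562]), 'joint_velocities': array([ 0.00056143, -0.0012409 , -0.00265663, -0.00102743,  0.00104569,
       -0.00327581]), 'tau': array([ 2.55219586e+00, -3.40324616e+01, -3.26372552e+01,  1.46183386e+00,
       -7.19374437e-01, -2.89082358e-02]), 'tcp_pos': array([ 0.51211529, -0.07973131,  0.15047709]), 'orientation': array([ 7.88093066e-01,  6.15555440e-01, -6.50000224e-04,  6.30482079e-04]), 'wrist_force': array([-3.5010216 , -3.87433734,  4.76885049]), 'ft_torque': array([-0.7364658 ,  0.49721688, -0.01402033]), 'grip_force': 43.55735421180725, 'width': 0.012890252135770903}
[[ 0.242  0.97  -0.   ]
 [ 0.97  -0.242 -0.002]
 [-0.002  0.    -1.   ]] dial if aligned 1.8031937591651395
```

Aligned reading is 1.803 against the 1.80 target. I release, go up, and look.

servo_tool([
  [0,0,0,0,0,0],
  [0,0,0,0,0,0],
  [0,0,0,0,0,0],
  [0,0,0,0,0,0],
  [0,0,0,0,0,0],
  [0,0,0,0,0,0],
], jaw=1)

```text
time_s: 5.23
tcp_pos: [0.5123, -0.0785, 0.1498]
orientation: [0.789, 0.614, 0.0, -0.0]
wrist_force: [-1.1, 0.8, 0.9]
width: 0.0841
grip_force: 0.0
```

servo_tool([
  [0,0,-15,0,0,0],
  [0,0,-35,0,0,0],
  [0,0,-60,0,0,0],
  [0,0,-90,0,0,0],
  [0,0,-110,0,0,0],
  [0,0,-110,0,0,0],
])

```text
time_s: 5.73
tcp_pos: [0.5154, -0.0792, 0.2657]
orientation: [0.789, 0.614, 0.003, 0.004]
wrist_force: [0.2, -0.1, 0.5]
width: 0.0856
grip_force: 0.0
```

servo_tool([
  [35,-14,0,0,0,-0.08],
  [70,-28,0,0,0,-0.16],
  [105,-42,0,0,0,-0.236],
  [140,-56,5,0,0,-0.236],
  [159,-63,10,0,0,-0.236],
  [159,-63,10,0,0,-0.236],
  [159,-63,10,0,0,-0.236],
  [159,-63,10,0,0,-0.236],
])

```text
time_s: 6.4
tcp_pos: [0.4901, 0.0905, 0.2495]
orientation: [0.711, 0.703, -0.0, 0.0]
wrist_force: [-0.2, -0.6, 0.3]
width: 0.0854
grip_force: 0.0
```

Run:
```python
from h import *
s=arm.read_state(); print(s["tcp_pos"],s["orientation"])
im,d=imaging.get_image("side"); cv2.imwrite("pics/s2.png",cv2.resize(im[60:260,150:420],None,fx=2.5,fy=2.5)[:,:,::-1])
im,d=imaging.get_image("top"); cv2.imwrite("pics/t2.png",cv2.resize(im[130:250,170:340],None,fx=4,fy=4)[:,:,::-1]);np.savez("pics/t2.npz",im=im)
import dial; dial.pointer(im,imaging.get_calibration("top"))
```

```text
[0.4900939  0.09050232 0.24946209] [ 7.11096901e-01  7.03093865e-01 -4.61792242e-04  3.88003369e-05]
1586 ends rel ctr mm [array([1.1, 3.5]), array([ 6.8, 26.3])]
line 1.8071036123655564 via ctr 1.8172684453173744 line misses ctr mm 0.1568033846715178
```

View pics/t2.png

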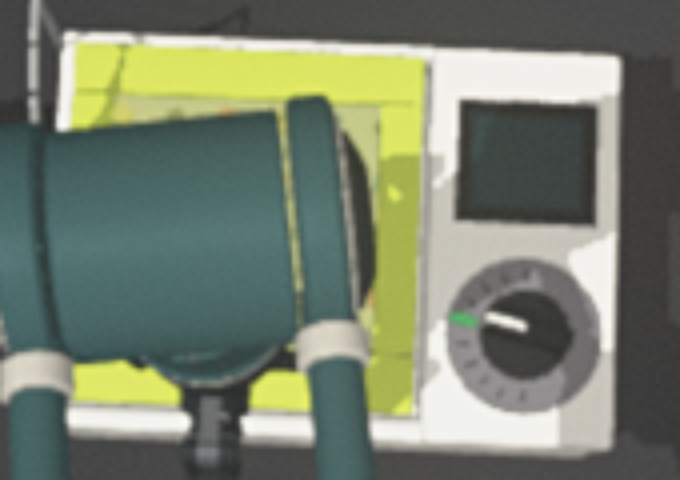

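View pics/s2.png

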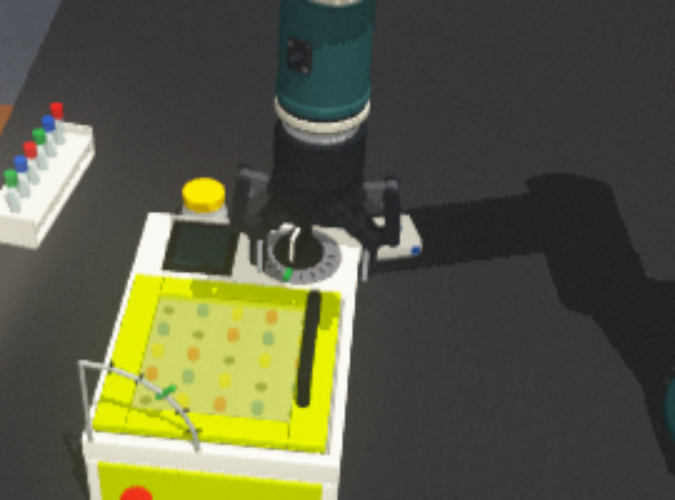

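The dial reads 1.807 against the mark's 1.799, and the top view shows the pointer in line with the green mark (crop (505,322) against (463,320)). The gripper is straddling the handle from above. I go down and grip.

servo_tool([
  [0,0,20,0,0,0],
  [0,0,45,0,0,0],
  [0,0,65,0,0,0],
  [0,0,78,0,0,0],
  [0,0,84,0,0,0],
  [0,0,85,0,0,0],
  [0,0,85,0,0,0],
])

```text
time_s: 7.08
tcp_pos: [0.4906, 0.0902, 0.1652]
orientation: [0.712, 0.702, 0.0, 0.0]
wrist_force: [1.1, 1.0, 0.0]
width: 0.0858
grip_force: 0.0
```

servo_tool([
  [0,0,0,0,0,0],
  [0,0,0,0,0,0],
  [0,0,0,0,0,0],
  [0,0,0,0,0,0],
  [0,0,0,0,0,0],
  [0,0,0,0,0,0],
  [0,0,0,0,0,0],
  [0,0,0,0,0,0],
], jaw=0, newtons=50)

```text
time_s: 7.75
tcp_pos: [0.489, 0.091, 0.1653]
orientation: [0.711, 0.703, -0.001, -0.001]
wrist_force: [-5.0, 1.0, 5.7]
width: 0.0113
grip_force: 48.8
```

Run:
```python
import numpy as np
r=np.hypot(190,47);a0=np.arctan2(47,190);s=2.7
def st(p):
    t=p/2; return np.array([-r*np.cos(a0+p)-s*np.sin(t), r*np.sin(a0+p)-s*np.cos(t)]),t
for A,B in((0,22.5),(22.5,45)):
    P0,t0=st(np.radians(A)); y=np.array([np.cos(t0),-np.sin(t0)]); z=np.array([-np.sin(t0),-np.cos(t0)])
    for p in np.linspace(A,B,9)[1:]:
        P,t=st(np.radians(p)); d=P-P0; print([0,round(d@y,1),round(d@z,1),round(t-t0,3),0,0])
```

```text
[0, np.float64(2.5), np.float64(-9.3), np.float64(0.025), 0, 0]
[0, np.float64(5.4), np.float64(-18.4), np.float64(0.049), 0, 0]
[0, np.float64(8.8), np.float64(-27.4), np.float64(0.074), 0, 0]
[0, np.float64(12.6), np.float64(-36.2), np.float64(0.098), 0, 0]
[0, np.float64(16.8), np.float64(-44.8), np.float64(0.123), 0, 0]
[0, np.float64(21.4), np.float64(-53.2), np.float64(0.147), 0, 0]
[0, np.float64(26.5), np.float64(-61.3), np.float64(0.172), 0, 0]
[0, np.float64(31.9), np.float64(-69.2), np.float64(0.196), 0, 0]
[0, np.float64(4.2), np.float64(-8.6), np.float64(0.025), 0, 0]
[0, np.float64(8.9), np.float64(-17.0), np.float64(0.049), 0, 0]
[0, np.float64(13.9), np.float64(-25.1), np.float64(0.074), 0, 0]
[0, np.float64(19.4), np.float64(-33.0), np.float64(0.098), 0, 0]
[0, np.float64(25.2), np.float64(-40.6), np.float64(0.123), 0, 0]
[0, np.float64(31.4), np.float64(-47.9), np.float64(0.147), 0, 0]
[0, np.float64(37.9), np.float64(-54.9), np.float64(0.172), 0, 0]
[0, np.float64(44.8), np.float64(-61.5), np.float64(0.196), 0, 0]
```

servo_tool([
  [0,1.5,-9,0.025,0,0],
  [0,4.5,-18.5,0.05,0,0],
  [0,8,-27.5,0.075,0,0],
  [0,11.5,-36,0.1,0,0],
  [0,16,-45,0.123,0,0],
  [0,20.5,-53,0.147,0,0],
  [0,25.5,-61.5,0.172,0,0],
  [0,31,-69,0.196,0,0],
])

```text
time_s: 8.42
tcp_pos: [0.5194, 0.0906, 0.2333]
orientation: [0.708, 0.699, -0.071, -0.072]
wrist_force: [-5.2, 0.2, -2.1]
width: 0.0112
grip_force: 48.7
```

servo_tool([
  [0,4,-8.5,0.025,0,0],
  [0,9,-17,0.05,0,0],
  [0,14,-25,0.075,0,0],
  [0,19.5,-33,0.1,0,0],
  [0,25,-40.5,0.123,0,0],
  [0,31.5,-48,0.147,0,0],
  [0,38,-55,0.172,0,0],
  [0,45,-61.5,0.196,0,0],
])

```text
time_s: 9.08
tcp_pos: [0.5751, 0.09, 0.2866]
orientation: [0.697, 0.689, -0.14, -0.141]
wrist_force: [-7.5, -1.0, 5.9]
width: 0.0111
grip_force: 48.7
```

servo_tool([
  [0,0,0,0,0,0],
  [0,0,0,0,0,0],
  [0,0,0,0,0,0],
  [0,0,0,0,0,0],
])

```text
time_s: 9.42
tcp_pos: [0.5751, 0.09, 0.2866]
orientation: [0.697, 0.689, -0.139, -0.141]
wrist_force: [-7.3, -0.2, 5.8]
width: 0.0111
grip_force: 49.5
```

Run:
```python
from h import *
from scipy.spatial.transform import Rotation as Ro
s=arm.read_state(); M=Ro.from_quat(s["orientation"]).as_matrix()
bar=s["tcp_pos"]-.0027*M[:,2]; d=bar-np.array([.679,0,.121]); print(s["tcp_pos"],s["wrist_force"],"tilt",np.degrees(np.arcsin(-M[0,2])))
print("bar",bar,"r mm",1000*np.hypot(d[0],d[2]),"lid deg",np.degrees(np.arctan2(d[2],-d[0])-np.arctan2(47,190)))
im,D=imaging.get_image("side"); np.savez("pics/s3.npz",im=im,d=D); cv2.imwrite("pics/s3.png",cv2.resize(im[80:300,150:400],None,fx=2.7,fy=2.7)[:,:,::-1])
c=imaging.get_calibration("side"); P=cloud(c,D); h=cv2.cvtColor(im,cv2.COLOR_RGB2HSV)
m=(h[...,0]>25)&(h[...,0]<38)&(h[...,1]>90)&(P[...,2]>.15)&(P[...,2]<.4)&(P[...,0]>.45)&(P[...,0]<.72)&(P[...,1]>-.06)&(P[...,1]<.25)
q=P[m]; print(m.sum()); 
if m.sum()>30:
    u,w,vt=np.linalg.svd(q-np.median(q,0),full_matrices=False); n=vt[2]; print("plane n",n,"deg",np.degrees(np.arctan2(abs(n[0]),abs(n[2]))),w)
im,D=imaging.get_image("top"); np.savez("pics/t3.npz",im=im,d=D)
import dial; dial.pointer(im,imaging.get_calibration("top"))
```

```text
[0.57514062 0.08998004 0.28662938] [-7.34713473 -0.23232862  5.8260455 ] tilt 22.80013984660474
bar [0.57618692 0.08996819 0.28911838] r mm 197.06425433560366 lid deg 44.65781118928094
2865
plane n [ 0.70141331 -0.00545836  0.71273388] deg 44.54134389542847 [3.37728377 3.17418623 0.28996266]
1622 ends rel ctr mm [array([1.1, 3.3]), array([ 6.8, 26.2])]
line 1.7997697376631028 via ctr 1.8196104627136864 line misses ctr mm 0.30180561561941965
```

View pics/s3.png

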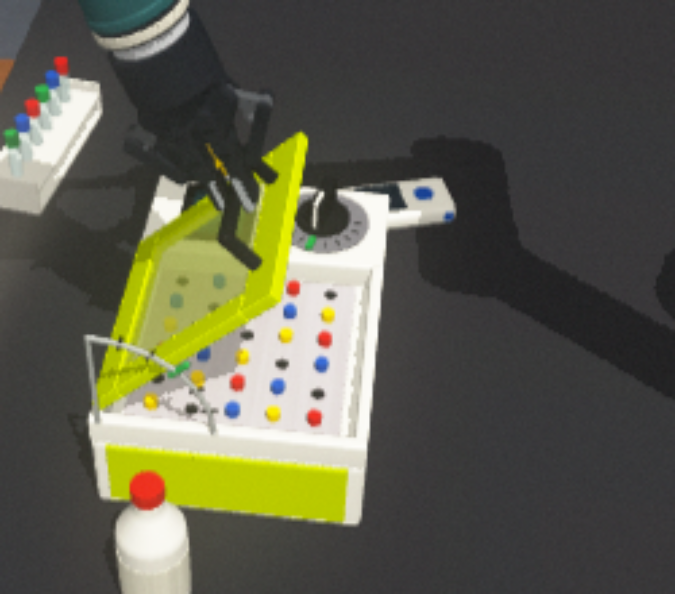

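The lid is up at about 44.6°, held by the fingers, with its edge level with the green tick (crop (180,370)). The bottle and meter are untouched and the dial is still at the mark. I add a small nudge.

servo_tool([
  [0,0.5,-0.6,0,0,0],
  [0,0.8,-1.2,0,0,0],
  [0,0.8,-1.2,0,0,0],
  [0,0.8,-1.2,0,0,0],
  [0,0.8,-1.2,0,0,0],
  [0,0.8,-1.2,0,0,0],
], newtons=60)

```text
time_s: 10.02
tcp_pos: [0.576, 0.09, 0.2872]
orientation: [0.697, 0.689, -0.139, -0.141]
wrist_force: [-6.8, -0.2, 5.9]
width: 0.0108
grip_force: 59.0
```

Run:
```python
from h import *
im,D=imaging.get_image("side"); c=imaging.get_calibration("side"); P=cloud(c,D); h=cv2.cvtColor(im,cv2.COLOR_RGB2HSV)
m=(h[...,0]>25)&(h[...,0]<38)&(h[...,1]>90)&(P[...,2]>.15)&(P[...,2]<.4)&(P[...,0]>.45)&(P[...,0]<.72)&(P[...,1]>-.06)&(P[...,1]<.25)
q=P[m]; n=np.linalg.svd(q-np.median(q,0),full_matrices=False)[2][2]; a=np.degrees(np.arctan2(abs(n[0]),abs(n[2]))); s=arm.read_state()
print(a,s["tcp_pos"],s["wrist_force"],s["grip_force"])
if abs(a-45)<1: print(job.finish_job())
```

```text
44.847242223756936 [0.57605635 0.0899606  0.28721238] [-7.11166584 -0.52241105  4.4428058 ] 59.03223931789398
the job is handed in; nothing more can be done
None
```

I set the dial to within about 0.01 rad of the green mark with the lid shut, then lifted the lid to about 44.8° and handed the job in with the gripper still holding it; I didn't touch the bottle, cup or meter (the cup was hidden behind the gripper in the last picture).

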